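Reset the tripped overload relay and hold the test key

ROBOT

A 6-joint arm with a two-finger parallel gripper is mounted at the origin on a cart in front of the work surface, level with it; the furniture and walls round the work are solid. World frame = base frame: x ahead of the robot, y to its left, z up, the work surface at z = 0. Lengths are in m, angles in rad, forces in N, time in s.
With the tool pointing down it reaches from about 0.275 to 0.875 m from the base axis. Payload 12.5 kg.
Tool frame: the origin (TCP) lies midway between the tips of the shut fingers; the grasp point (between the pads) lies 19 mm behind it (manip.pinch_z is the distance from the TCP to the grasp point, in m); z points along the fingers, y is the line along which they close (so a half turn about z gives the same grasp; the last joint's range is limited). The gripper opens to 85 mm and grips with 20 to 120 N. Pads are 22 mm wide; open, the fingers measure 114 mm over their backs; the gripper's body (76 mm by 85 mm) begins 54 mm behind the grasp point. The pads swing forward as they close: fully open they stand 13 mm farther back than shut.
Start: joints at [-1.39, 0.351, 1.652, -0, 1.139, -0.085], TCP at [0.144, -0.531, 0.231] pointing down, gripper open.
Joint ranges: [-2.75, 2.75], [-0.79, 2.1], [0.01, 2.65], [-1.57, 4.71], [0.07, 3.14], [-2.87, 2.87]. Speed limits (rad/s): [2.22, 2.22, 2.79, 3.14, 3.14, 3.14].

INTERFACE

Orientations are given as a unit quaternion [x, y, z, w].
In Python, from bench import manip gives the robot as it stands. The module is installed in compiled form; this text tells all that it offers. Calls block until the motion is done:
- manip.move_pose(position, orientation): joint-space move of the TCP to a pose.
- manip.move_straight(position, max_speed=0.15, ori=None): straight line of the TCP; ori=None keeps the orientation; max_speed is the mean speed in m/s.
- manip.move_j(angles): joint-space move.
- manip.command_gripper(opening, grip_force=None): opening from 0.0 (shut) to 1.0 (fully open); grip_force is the grip in N (None keeps the last); returns when the fingers have stopped.
- manip.hold(seconds).
- manip.ik(position, orientation): joint angles nearest the present ones, or None.
- manip.get_obs(): the state.
- manip.camera(name): name is "scene" or "top"; returns a dict with "img" (384x512x3 uint8, red, green, blue), "z_map" (384x512 float32, m along the optical axis (not along the pixel's ray), 0 where there is no reading), "fx", "fy", "cx", "cy" (pixels), "cam_to_world" (4x4, takes a point from camera to world coordinates). Camera axes: x right, y down, z forward; pixel columns grow to the right and rows downward; lengths in m; the calibration is good to about 2 mm. A picture is of the moment at which its call begins.
A pose or a line that the arm cannot do raises manip.IKError and nothing moves.
- manip.sign_off(): hands the job in; it is judged then, once.
The state is a dict: "time_s": time; "joint_positions": joint angles; "dq": joint speeds; "effort": joint torques, N m; "position": TCP position; "eef_rot": TCP orientation; "ft_force": force on the tool from outside, world axes, zero at the start; "moment": the same for the moment, N m; "grip_width": opening from 0.0 (shut) to 1.0 (fully open); "finger_force": force on a finger pad.
Only numpy, scipy, OpenCV 4.12 (cv2) and the standard library are available. Lean on these libraries where they do the work, as an engineer would, in place of code of your own. Each camera call takes 0.05 s, during which the arm holds its last target. There are 200 camera calls.

TASK

One of the three overload relays in the row on the bench has tripped: the white reset button sunk in its well stands higher than the other two. Reach a fingertip into that well and press the button fully home, leaving the other two relays alone; then reach into the well of the test box beside the vise, press its sunken key fully down and finish while still holding it down. Only press: do not grasp, lift or push the test box about, and leave the loose things round the work where they are.

Things in the scene. Friction and masses are not known exactly. Their poses are not given: they have to be found in the camera images.
- relay_a: overload relay a: grey box 66 mm (its x, along the rail) x 90 mm, top face 56 mm above its origin (centre of its underside, which stands 6.5 mm above the bench). A round well 46 mm across opens upward in the middle of the top face; the reset button is sunk in it. Fixed to its plate. The three relays look alike, stand 72 mm apart in a row in any order, with their tops level
- reset_a_top (a point): centre of the top of relay a's reset button, a white cap 28 mm across on the axis of the well; 14 mm below the well's mouth when popped out (tripped), 24 mm below when home. Its z axis points up
- reset_a (a joint): travel of relay a's reset button in m: 0 = popped out (tripped), 0.010 = fully home, at a solid stop. No spring: it takes about 3 N to move down and stays where it is pushed
- relay_b: overload relay b: grey box 66 mm (its x, along the rail) x 90 mm, top face 56 mm above its origin (centre of its underside, which stands 6.5 mm above the bench). A round well 46 mm across opens upward in the middle of the top face; the reset button is sunk in it. Fixed to its plate. The three relays look alike, stand 72 mm apart in a row in any order, with their tops level
- reset_b_top (a point): centre of the top of relay b's reset button, a white cap 28 mm across on the axis of the well; 14 mm below the well's mouth when popped out (tripped), 24 mm below when home. Its z axis points up
- reset_b (a joint): travel of relay b's reset button in m: 0 = popped out (tripped), 0.010 = fully home, at a solid stop. No spring: it takes about 3 N to move down and stays where it is pushed
- relay_c: overload relay c: grey box 66 mm (its x, along the rail) x 90 mm, top face 56 mm above its origin (centre of its underside, which stands 6.5 mm above the bench). A round well 46 mm across opens upward in the middle of the top face; the reset button is sunk in it. Fixed to its plate. The three relays look alike, stand 72 mm apart in a row in any order, with their tops level
- reset_c_top (a point): centre of the top of relay c's reset button, a white cap 28 mm across on the axis of the well; 14 mm below the well's mouth when popped out (tripped), 24 mm below when home. Its z axis points up
- reset_c (a joint): travel of relay c's reset button in m: 0 = popped out (tripped), 0.010 = fully home, at a solid stop. No spring: it takes about 3 N to move down and stays where it is pushed
- plate: fixed plate under the relays, 270 (its x) x 100 x 6 mm, origin under its centre. Left of it stands a steel cabinet (x from 0.42, y from 0.38 m, 0.62 m tall); its open upper door begins 0.30 m above the bench, near edge at about x 0.47, y 0.15, and runs back and left. Draw the arm back to about 0.40 m from the base axis before turning past them
- test_box: loose hand-held test box, grey on a black base, 124 mm (its x) x 68 mm x 46 mm high, 0.8 kg, lying flat on the bench; origin at the centre of its underside. A small framed glass window lies in its +x half, a round well 46 mm across and open upward in its -x half, centred at its x = -27 mm, y = 0
- test_key_top (a point): centre of the top of the test key, a white cap 26 mm across sunk in the test box's well, 14 mm below the mouth (32 mm above the bench) when free
- test_key (a joint): travel of the test key in m: 0 = free, 0.006 = fully down at a stop. A spring brings it back: it starts to move at about 1.5 N and is fully down at about 4.5 N
- cap_big: bystander: upright can capacitor, 35 mm across, 52 mm tall; loose; origin at the centre of its underside
- standoff: bystander: upright hexagonal brass standoff, 15 mm across, 54 mm tall; loose; origin at the centre of its underside
- tape: bystander: roll of tape lying flat, 66 mm across, 18 mm high; loose; origin at the centre of its underside
- pen: bystander: marker pen, 137 mm long, lying; loose; origin at the centre of its underside
- terminal_strip: bystander: green terminal strip, 20 x 76 x 18 mm; loose; origin at the centre of its underside
- driver: bystander: screwdriver, 164 mm long, lying; loose; origin at the centre of its underside

How it is judged:
By the outcome, as a careful person would: the job done as asked, in the order asked, and still so for the second after the job is handed in, while the arm keeps its last pose, push and grip.
It also fails if it takes over 48 s, if anything falls off the work surface, if the arm or the gripper's body presses on something with over 40 N, if the wrist force passes 120 N, or if a joint passes its speed limit or range.

## Working session

There is one attempt and no reset: what is moved stays moved. The work goes in short steps, each a Python script; the robot and the scene stay as the last script left them, time stands still between calls to the robot, and variables do not carry over. Pictures are saved under pics/ and viewed, at most 10 in all, crops included, and the job is handed in when it is done.

```bash
mkdir -p pics; python3 - <<'E'
from bench import manip
import cv2,numpy as np
for n in("scene","top"):
    c=manip.camera(n);cv2.imwrite(f"pics/{n}0.png",c["img"][:,:,::-1]);np.savez(n+"0.npz",**c)
    print(n,c["fx"],c["fy"],c["cx"],c["cy"],np.round(c["cam_to_world"],3).tolist())
o=manip.get_obs();print(o)
E
```

```text
scene 476.8146432275889 476.8146432275889 259.19540624171884 197.3254769845035 [[0.738, -0.327, 0.59, -0.348], [-0.675, -0.37, 0.639, -1.085], [0.009, -0.87, -0.494, 0.757], [0.0, 0.0, 0.0, 1.0]]
top 386.2863252195897 386.2863252195897 250.57830778670393 190.96352327366034 [[-0.014, -0.994, 0.111, 0.406], [-1.0, 0.012, -0.016, -0.138], [0.014, -0.111, -0.994, 1.152], [0.0, 0.0, 0.0, 1.0]]
{'time_s': 0.1, 'joint_positions': array([-1.38965054e+00,  3.51135241e-01,  1.65231531e+00,  2.67130705e-05,
        1.13905207e+00, -8.46404815e-02]), 'dq': array([ 0.00107357, -0.00143218, -0.0004252 , -0.00107336,  0.00128228,
        0.00069006]), 'effort': array([ 1.28592561e-03, -5.06831074e+01, -2.91875929e+01, -8.08680943e-05,
        2.63853515e-03, -8.06899347e-08]), 'position': array([ 0.14442944, -0.53042617,  0.23085507]), 'eef_rot': array([ 9.91183334e-01,  1.32496757e-01, -9.83138811e-06, -4.55038683e-04]), 'ft_force': array([ 0.05062777,  0.734933  , -0.07703001]), 'moment': array([0.0016225 , 0.00375037, 0.07902072]), 'finger_force': 0.0, 'grip_width': 1.0019921225586879}
```

View pics/scene0.png

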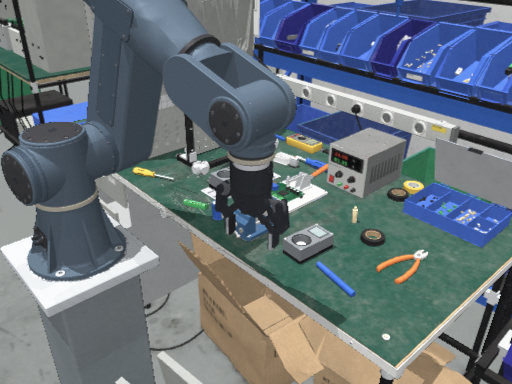

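View pics/top0.png

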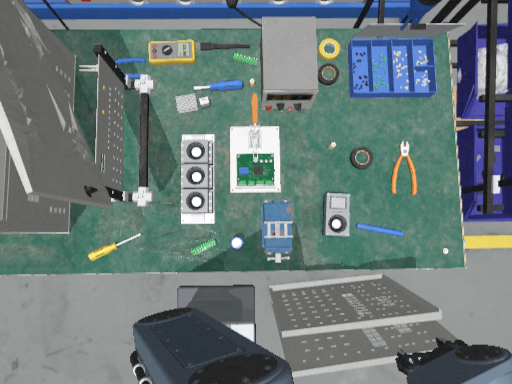

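The top view shows the relay row at about column 198, rows 151/176/201, and the test box at (337,215) with its well at about (337,223). Next I'll measure cap heights and positions from the depth map.

```bash
cat > h.py <<'E'
import numpy as np,cv2
def w(c,u,v,z):  # pixels -> world by depth along axis
    p=np.stack([(u-c["cx"])/c["fx"]*z,(v-c["cy"])/c["fy"]*z,z,np.ones_like(z)],-1)
    return p@c["cam_to_world"].T
def plane(c,u,v,h):
    a=w(c,np.array([u]),np.array([v]),np.array([1.]))[0,:3];o=c["cam_to_world"][:3,3]
    return o+(a-o)*(h-o[2])/(a[2]-o[2])
E
python3 - <<'E'
from h import *
c=np.load("top0.npz");z=c["z_map"].astype(float)
V,U=np.mgrid[:384,:512];P=w(c,U,V,z);g=cv2.cvtColor(c["img"],cv2.COLOR_RGB2GRAY)
for n,u,v in(("r1",198,151),("r2",198,176),("r3",197,201),("key",337,223)):
    s=np.s_[v-11:v+12,u-13:u+14]
    m=((g[s]>200)).astype(np.uint8)
    k,l,st,ce=cv2.connectedComponentsWithStats(m)
    i=l[v-(v-11),13] or 1+np.argmax(st[1:,4])
    q=P[s][l==i]
    cu,cv_=ce[i]+[u-13,v-11]
    print(n,st[i],cu,cv_,"zmed",np.round(np.median(q[:,:3],0),4),"ring top z",np.round(np.percentile(P[s][...,2],[5,50,95]),4))
a=c["img"][130:250,165:365][:,:,::-1];cv2.imwrite("pics/crop1.png",cv2.resize(a,None,fx=4,fy=4,interpolation=cv2.INTER_CUBIC))
E
```

```text
r1 [ 7  7  9 10 69] 195.8840579710145 151.65217391304347 zmed [0.6461 0.0016 0.047 ] ring top z [0.022  0.0566 0.0649]
r2 [ 7  7  9 10 71] 196.1549295774648 176.54929577464787 zmed [0.5738 0.0025 0.038 ] ring top z [0.0216 0.057  0.0647]
r3 [ 8  7  9 10 73] 196.05479452054794 201.34246575342465 zmed [0.5034 0.0024 0.0378] ring top z [0.0209 0.0586 0.0646]
key [ 8  7  9  9 60] 335.85 223.35 zmed [ 0.4347 -0.4018  0.0315] ring top z [0.0035 0.0427 0.0483]
```

View pics/crop1.png

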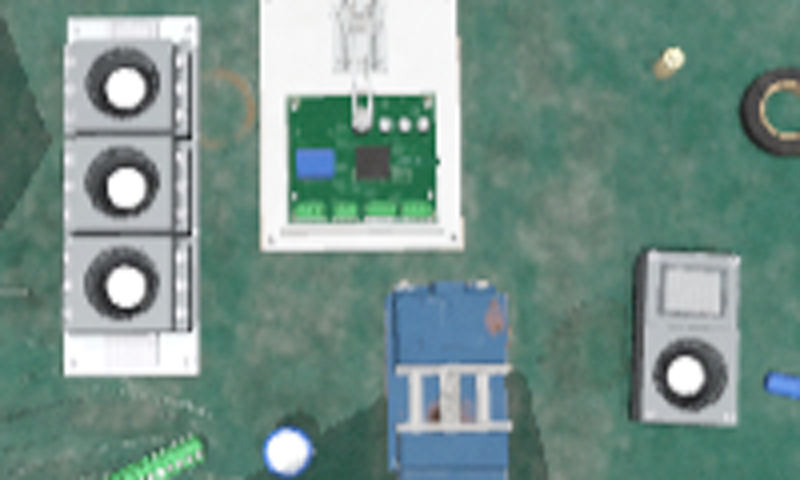

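The far relay, cap at (0.646, 0.002), has tripped: its cap is at z 0.047 and the others at 0.038. The key is at (0.435, -0.402). I'll check obstacle heights, shut the fingers and go above it.

```bash
cat >> h.py <<'E'
def down(a): return [np.cos(a/2),np.sin(a/2),0,0]
def press(manip,p,z0,zmin,fstop,step=0.001):
    """lower in 1 mm steps until the upward force reaches fstop"""
    manip.move_straight([p[0],p[1],z0],0.06); manip.hold(.2)
    b=manip.get_obs()["ft_force"]; z=z0; log=[]
    while z>zmin:
        z-=step; manip.move_straight([p[0],p[1],z],0.02)
        o=manip.get_obs(); f=o["ft_force"]-b; log.append((round(z*1e3,1),round(o["position"][2]*1e3,1),*np.round(f,1)))
        if f[2]>fstop or np.hypot(f[0],f[1])>12: break
    return log
E
python3 - <<'E'
from h import *
from bench import manip
c=np.load("top0.npz");V,U=np.mgrid[:384,:512];P=w(c,U,V,c["z_map"].astype(float))
for n,a in(("vise",np.s_[195:262,258:298]),("pcb",np.s_[90:195,228:284]),("psu",np.s_[15:110,258:320]),("relay",np.s_[135:225,180:216])):
    q=P[a].reshape(-1,4);q=q[q[:,2]>.02];print(n,np.round(np.percentile(q[:,:3],[2,98],axis=0),3).tolist(),q[:,2].max())
print(manip.command_gripper(0.0,30))
for a in(0,np.pi/2,np.pi): print(a,manip.ik([.6463,.002,.25],down(a)))
manip.move_pose([.6463,.002,.25],down(np.pi/2))
manip.move_straight([.6463,.002,.10],.15)
c=manip.camera("scene");cv2.imwrite("pics/s1.png",cv2.resize(c["img"][100:250,130:330][:,:,::-1],None,fx=4,fy=4));
o=manip.get_obs();print(o["time_s"],o["position"],o["eef_rot"],o["grip_width"],o["ft_force"])
E
```

```text
vise [[0.339, -0.265, 0.022], [0.499, -0.191, 0.086]] 1.1515897135135635
pcb [[0.543, -0.245, 0.02], [0.801, -0.117, 0.151]] 1.1515897135135635
psu [[0.779, -0.336, 0.038], [0.996, -0.19, 0.155]] 1.1515897135135635
relay [[0.473, -0.042, 0.021], [0.677, 0.045, 0.066]] 1.1515897135135635
False
0 [-6.89153565e-02  5.11649074e-01  1.36021732e+00 -4.44089210e-16
  1.26972626e+00  1.50188097e+00]
1.5707963267948966 [-6.89153565e-02  5.11649074e-01  1.36021732e+00 -4.44089210e-16
  1.26972626e+00 -6.89153565e-02]
3.141592653589793 [-6.89153565e-02  5.11649074e-01  1.36021732e+00 -4.44089210e-16
  1.26972626e+00 -1.63971168e+00]
4.6583 [0.64687865 0.00195956 0.10110754] [7.07109391e-01 7.07103604e-01 5.97514031e-04 6.67249246e-04] 0.0031491921281707027 [-0.09894919  0.20264207  0.29861508]
```

View pics/s1.png

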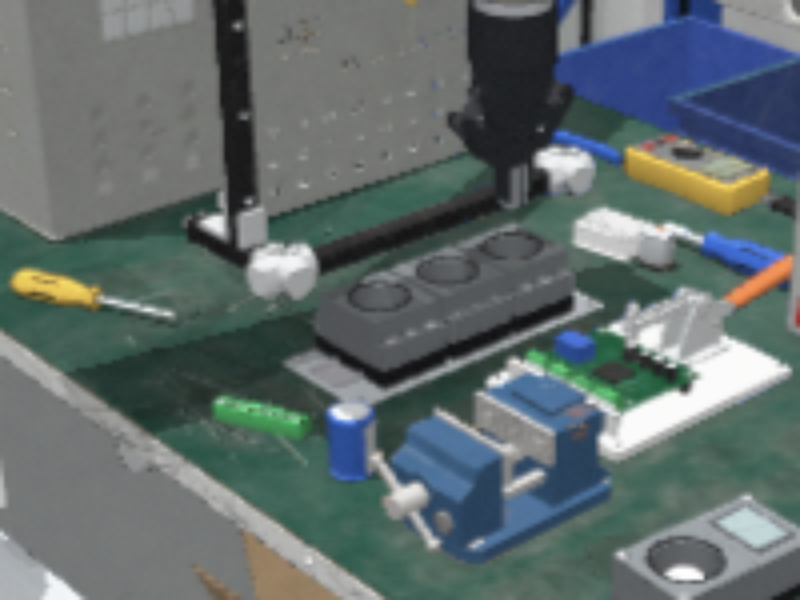

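The shut fingertip at (513,205) stands right above the far well at (512,245), and the space around it is clear. I'll cross-check the wells from this view and press if they agree.

```bash
python3 - <<'E'
from h import *
from bench import manip
c=manip.camera("scene")
r=plane(c,258,161.2,.0625);print(r,plane(c,301.2,240,.046))
if np.hypot(*(r[:2]-[.6463,.002]))<.005:
    for l in press(manip,[.646,.002],.055,.033,15): print(*l)
    manip.hold(.3);o=manip.get_obs();print(o["time_s"],o["position"],o["ft_force"])
E
```

```text
[ 6.46125963e-01 -5.10098503e-04  6.25000000e-02] [ 0.43078892 -0.4049919   0.046     ]
54.0 54.0 -0.9 0.3 -0.4
53.0 52.9 -0.4 0.8 -0.2
52.0 51.9 -0.8 0.3 -0.2
51.0 50.9 -0.4 -0.4 -0.3
50.0 49.9 -0.1 1.4 -0.6
49.0 48.9 -0.3 0.4 -0.4
48.0 48.0 0.5 -0.3 0.0
47.0 47.0 1.1 -1.0 1.6
46.0 46.0 -0.6 0.1 1.5
45.0 44.9 0.6 0.6 1.2
44.0 43.9 0.1 0.8 0.4
43.0 42.9 0.8 0.6 0.5
42.0 41.9 0.8 0.2 1.1
41.0 40.9 0.6 0.3 0.4
40.0 39.9 1.5 0.4 1.0
39.0 38.9 -0.1 -0.3 0.7
38.0 38.5 -3.0 0.2 7.5
37.0 38.5 -5.9 1.0 17.4
10.6083 [0.64613638 0.00201046 0.03844696] [-6.00134901  0.29423893 17.02323306]
```

Solid stop at z = 38.5 mm, so the button is home. Now lift out and remeasure the key in both views.

```bash
python3 - <<'E'
from h import *
from bench import manip
manip.move_straight([.646,.002,.25],.15)
manip.move_pose([.50,-.20,.25],down(np.pi/2-.4))
V,U=np.mgrid[:384,:512]
for n in("top","scene"):
    c=manip.camera(n);g=cv2.cvtColor(c["img"],cv2.COLOR_RGB2GRAY)
    P=w(c,U,V,c["z_map"].astype(float))
    for q in([.4347,-.4018],[.646,.002],[.574,.002],[.503,.002]):
        m=(np.hypot(P[...,0]-q[0],P[...,1]-q[1])<.024)&(P[...,2]<.09)
        i=cv2.erode((m&(P[...,2]>.025)&(g>170)).astype(np.uint8),np.ones((1,1)))>0
        if i.sum()<5: print(n,q,"hidden",i.sum());continue
        print(n,q,i.sum(),np.round(np.median(P[i][:,:3],0),4),np.round([(P[i][:,k].min()+P[i][:,k].max())/2 for k in(0,1)],4))
    y0,x0=(190,290) if n=="top" else (200,260)
    cv2.imwrite(f"pics/k_{n}.png",cv2.resize(c["img"][y0:y0+70,x0:x0+90][:,:,::-1],None,fx=8,fy=8))
print(manip.get_obs()["time_s"],manip.get_obs()["ft_force"])
E
python3 -c "
import cv2;cv2.imwrite('pics/k.png',cv2.resize(cv2.vconcat([cv2.imread('pics/k_top.png'),cv2.imread('pics/k_scene.png')])[:,:],None,fx=.5,fy=.5))"
```

```text
top [0.4347, -0.4018] 62 [ 0.4348 -0.4021  0.0313] [ 0.435  -0.4021]
top [0.646, 0.002] 68 [0.6476 0.0027 0.0377] [0.6478 0.0026]
top [0.574, 0.002] 70 [0.5763 0.0024 0.0385] [0.5763 0.0025]
top [0.503, 0.002] 68 [0.5035 0.0023 0.0379] [0.5036 0.0025]
scene [0.4347, -0.4018] 24 [ 0.4371 -0.3987  0.0314] [ 0.4381 -0.3987]
scene [0.646, 0.002] hidden 0
scene [0.574, 0.002] hidden 0
scene [0.503, 0.002] hidden 0
13.2583 [ 0.1184733   0.85681308 -0.53307867]
```

View pics/k.png

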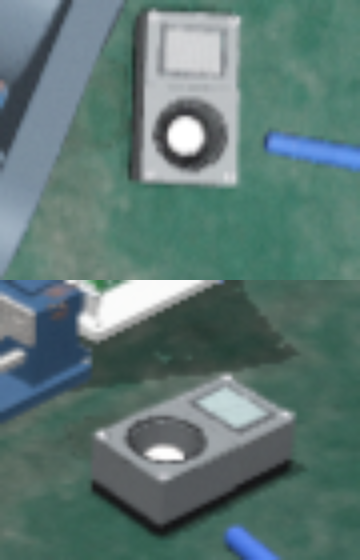

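All three relay caps now stand at about 38 mm, so all are home. The key well is at (190,134) in the top crop and (166,160) in the scene crop, and nothing has moved.

```bash
python3 - <<'E'
from h import *
from bench import manip
c=manip.camera("top");r=plane(c,337.5,223.5,.046);print(r)
p=np.mean([[.4348,-.402],r[:2]],0);print(p)
manip.move_pose([*p,.20],down(np.pi/2-.7))
manip.move_straight([*p,.07],.12)
for l in press(manip,p,.040,.021,9): print(*l)
manip.hold(.4);o=manip.get_obs();print(o["time_s"],o["position"],o["ft_force"])
c=manip.camera("scene");cv2.imwrite("pics/end.png",cv2.resize(c["img"][150:300,200:400][:,:,::-1],None,fx=4,fy=4))
E
```

```text
[ 0.43302728 -0.40294069  0.046     ]
[ 0.43391364 -0.40247035]
39.0 39.0 -0.1 -0.5 -0.7
38.0 37.9 1.0 -0.6 0.4
37.0 36.9 0.8 -0.8 -0.2
36.0 35.9 0.9 -0.9 0.3
35.0 34.9 1.0 -0.5 -0.0
34.0 34.0 1.0 -0.3 0.4
33.0 32.9 0.1 -0.3 0.2
32.0 32.1 0.6 -0.8 1.0
31.0 31.1 0.4 -0.4 2.7
30.0 30.0 1.0 -0.5 1.6
29.0 29.0 0.6 -2.2 3.6
28.0 28.0 1.5 -1.0 3.1
27.0 27.0 1.2 -1.2 4.0
26.0 26.1 0.9 -2.3 4.9
25.0 25.9 -2.0 2.2 15.7
20.425 [ 0.43402991 -0.40262353  0.02591517] [-1.86061778  1.79732174 15.14817459]
```

View pics/end.png

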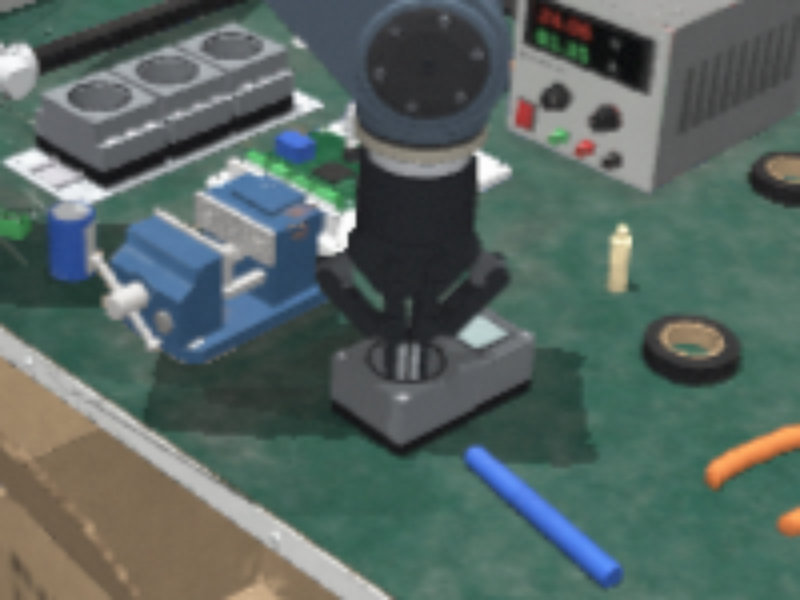

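The fingertip sits inside the key well at (405,360), at the stop with 15 N, and the bystanders are still in place.

```bash
python3 -c "
from bench import manip
print(manip.sign_off())"
```

```text
the job is handed in; nothing more can be done
None
```

I pressed the far relay's tripped reset button home (all three caps now level at about 38 mm), then handed in with the test key held at its stop at about 15 N; the other relays and the loose things were left alone.

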